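# Set out turned candle holders by height for spraying

## Robot

A 6-joint arm with a two-finger parallel gripper is mounted at the origin on the work surface. World frame = base frame: x ahead of the robot, y to its left, z up, the work surface at z = 0. Lengths are in m, angles in rad, forces in N, time in s.
With the tool pointing down it reaches from about 0.375 to 0.9 m from the base axis. Payload 3.1 kg.
Tool frame: the origin (TCP) lies midway between the tips of the shut fingers; the grasp point (between the pads) lies 19 mm behind it (manip.hold_point_z is the distance from the TCP to the grasp point, in m); x points along the fingers, y is the direction in which the jaws open and shut, and the axes are right-handed (so a half turn about x gives the same grasp; the last joint's range is limited). The gripper opens to 85 mm and grips with 20 to 120 N. Pads are 22 mm wide; open, the fingers measure 114 mm over their backs; the gripper's body (76 mm by 85 mm) begins 54 mm behind the grasp point. The pads swing forward as they close: fully open they stand 13 mm farther back than shut.
Start: joints at [1.091, 0.527, 1.433, -0, 1.181, -0.178], TCP at [0.186, 0.597, 0.231] pointing down, gripper open.
Joint ranges: [-3.08, 3.08], [-0.75, 2.2], [0.22, 2.44], [-1.43, 4.57], [0, 2.65], [-2.85, 2.85]. Speed limits (rad/s): [2.79, 2.79, 3.14, 3.14, 3.14, 3.14].

## Interface

Orientations are given as a unit quaternion [x, y, z, w].
In Python, from station import manip, snapshot gives the robot as it stands.
- The arm moves only by the shell command python3 -m crank 'ROWS' [FORCE]. ROWS is JSON, a list of rows, each a list of 5 numbers: the finger opening in m, from 0 to 0.0854, then the shift along the tool's x, y, z in m, then the turn about the tool's x in rad. In form: [[grip, tx, ty, tz, yaw], ...]. A call has 1 to 5 rows; each row shifts and turns the commanded pose from where the row before left it, along the tool's axes as they then stand; what a row does not reach is not made up. A row lasts 1/10 s, in which the tool goes at most 50 mm and 8.59 degrees, less where a joint would pass 70% of its speed; a pose out of reach is approached as far as the arm can. A call is refused whole if a number of a shift passes 0.05 or a number of a turn 0.15, either way. A call with a gripper value outside its range is refused whole. The fingers move at their own pace and stop on an object; FORCE is the grip in N (left out, the last holds). Time passes only in rows, so rows that do not move let the fingers close. It gives the time, the measured TCP pose, the force and the opening at its end, in the units of the state.
- manip.sense(): the state, without advancing time (a new reading comes with each control period).
- snapshot(name): name is "scene" or "top"; returns a dict with "image" (400x640x3 uint8, blue, green, red), "range_z" (400x640 float32, m along the optical axis (not along the pixel's ray), 0 where there is no reading), "vertical_fov" (degrees; the focal length in pixels is half the picture's height over the tangent of half this angle, whatever the lens; pixels are square), "cx", "cy" (the principal point, pixels), "distortion" ([k1, k2, p1, p2, k3] as OpenCV has them; the pictures are not rectified), "extrinsics" (4x4, takes a point from world to camera coordinates). Camera axes: x right, y up, looking along -z (the intrinsics and any distortion apply to the point x, -y, -z); pixel columns grow to the right and rows downward; lengths in m; the calibration is good to about 2 mm. A picture is of the moment at which its call begins.
- manip.sign_off(): hands the job in, once; it reports no verdict.
The state is a dict: "t": time; "q": joint angles; "qd": joint speeds; "tau": joint torques, N m; "tcp_pos": TCP position; "tool_rot": TCP orientation; "force": force on the tool from outside, world axes, zero at the start; "ft_torque": the same for the moment, N m; "finger_gap": opening from 0.0 (shut) to 1.0 (fully open).
Only numpy, scipy, OpenCV 4.12 (cv2) and the standard library are available. Lean on these libraries where they do the work, as an engineer would, in place of code of your own. Each camera call takes 0.05 s, during which the arm holds its last target.

## Task

Get the set of four turned wooden candle holders ready for spraying: stand each one upright in the middle of its own cork pad on the grey board, in order of height, the tallest on the pad next to the upright post and the shortest on the pad farthest from it. Do not knock any holder over, and leave the small amber bottle standing where it is.

Things in the scene. Friction and masses are not known exactly. Their poses are not given: they have to be found in the camera images.
- holder_a_center (a point): Turned pale-wood candle holder, the second tallest of four: a plain upright cylinder 40 mm in diameter and 80 mm tall with thin burnt lines round it and a dark candle socket with a brass rim in its top; about 30 to 120 g, loose on the bench. The point is its centre, half-way up; z is its upright axis.
- holder_b_center (a point): Turned pale-wood candle holder, the shortest of four: a plain upright cylinder 40 mm in diameter and 44 mm tall with thin burnt lines round it and a dark candle socket with a brass rim in its top; about 30 to 120 g, loose on the bench. The point is its centre, half-way up; z is its upright axis.
- holder_c_center (a point): Turned pale-wood candle holder, the tallest of four: a plain upright cylinder 40 mm in diameter and 98 mm tall with thin burnt lines round it and a dark candle socket with a brass rim in its top; about 30 to 120 g, loose on the bench. The point is its centre, half-way up; z is its upright axis.
- holder_d_center (a point): Turned pale-wood candle holder, the third tallest of four: a plain upright cylinder 40 mm in diameter and 62 mm tall with thin burnt lines round it and a dark candle socket with a brass rim in its top; about 30 to 120 g, loose on the bench. The point is its centre, half-way up; z is its upright axis.
- pad_1: One of four alike round cork pads, 60 mm in diameter and 4 mm thick, fixed in a straight row 85 mm apart on the 12 mm thick grey spraying board (85 by 500 mm), which lies on the bench. Which of the names lies where in the row varies. Origin: centre of its underside, on the board's top; its top is 4 mm above that, 16 mm above the bench. y runs along the row, x across it.
- pad_2: One of four alike round cork pads, 60 mm in diameter and 4 mm thick, fixed in a straight row 85 mm apart on the 12 mm thick grey spraying board (85 by 500 mm), which lies on the bench. Which of the names lies where in the row varies. Origin: centre of its underside, on the board's top; its top is 4 mm above that, 16 mm above the bench. y runs along the row, x across it.
- pad_3: One of four alike round cork pads, 60 mm in diameter and 4 mm thick, fixed in a straight row 85 mm apart on the 12 mm thick grey spraying board (85 by 500 mm), which lies on the bench. Which of the names lies where in the row varies. Origin: centre of its underside, on the board's top; its top is 4 mm above that, 16 mm above the bench. y runs along the row, x across it.
- pad_4: One of four alike round cork pads, 60 mm in diameter and 4 mm thick, fixed in a straight row 85 mm apart on the 12 mm thick grey spraying board (85 by 500 mm), which lies on the bench. Which of the names lies where in the row varies. Origin: centre of its underside, on the board's top; its top is 4 mm above that, 16 mm above the bench. y runs along the row, x across it.
- post: Upright dark-wood post 18 mm thick on a 50 mm square foot 10 mm high, fixed to the board at one end of the row of pads, in line with them, 85 mm beyond the centre of the nearest pad; at the other end of the board there is only a like foot without a post. Either end may have the post. Its top is 90 mm above its origin, the centre of its underside (on the board's top). y runs along the row, x across it.
- bottle_center (a point): Small amber closed bottle of lacquer with a black cap and a paper label, 44 mm in diameter and 92 mm tall, 150 g, standing loose among the holders; it stays where it is. The point is its centre, half-way up.
There are look-alikes about, which are no part of the job. What is shaped like the part that bears holder_b_center but pink is not meant.

How it is judged:
At the end, for the whole second after the job is handed in: Each holder stands upright (within 0.1 rad) at rest on its pad, its height within 4 mm of standing on the pad, within 12 mm of the pad's centre along the row and across it; from the post outwards: tallest (98 mm), 80 mm, 62 mm, shortest (44 mm) (horizontal distance between holder_c_center and post between 0.073 and 0.097 m and x of holder_c_center in the frame of post between -0.012 and 0.012 m and height (world z) of holder_c_center between 0.061 and 0.069 m and angle between each of holder_c_center, holder_a_center, holder_d_center, holder_b_center's own z axis and vertical below 0.1 rad and linear speed of each of holder_c, holder_a, holder_d, holder_b below 0.02 m/s and horizontal distance between holder_a_center and post between 0.158 and 0.182 m and x of holder_a_center in the frame of post between -0.012 and 0.012 m and height (world z) of holder_a_center between 0.052 and 0.06 m and horizontal distance between holder_d_center and post between 0.243 and 0.267 m and x of holder_d_center in the frame of post between -0.012 and 0.012 m and height (world z) of holder_d_center between 0.043 and 0.051 m and horizontal distance between holder_b_center and post between 0.328 and 0.352 m and x of holder_b_center in the frame of post between -0.012 and 0.012 m and height (world z) of holder_b_center between 0.034 and 0.042 m); the robot touches nothing.
It fails at once if a candle holder is knocked over (tilted by more than 0.6 rad) (angle between any of holder_a_center, holder_b_center, holder_c_center, holder_d_center's own z axis and vertical above 0.6 rad).
It fails at once if the bottle is moved by more than 30 mm or tipped (distance of bottle_center from where it was at the start of the episode above 0.03 m or angle between bottle_center's own z axis and vertical above 0.4 rad).
It also fails if it takes over 115 s, if anything falls off the work surface, if the arm or the gripper's body presses on something with over 40 N, if the wrist force passes 120 N, or if a joint passes its speed limit or range.

## Working session

There is one attempt and no reset: what is moved stays moved. The work goes in short steps, Python scripts to look and compute and a shell command to move; the robot and the scene stay as the last step left them, time stands still between calls to the robot, and variables do not carry over. Pictures are saved under pics/ and viewed, and the job is handed in when it is done.

```bash
ls; mkdir -p pics; cat > h.py <<'E'
import numpy as np, cv2
from station import manip, snapshot
def snap(n,save=None):
    s=snapshot(n); 
    if save: cv2.imwrite('pics/'+save,s['image'])
    np.savez('/tmp/'+n+'.npz',**{k:np.asarray(v) for k,v in s.items()})
    return s
def load(n): return dict(np.load('/tmp/'+n+'.npz'))
def K(s):
    h=s['image'].shape[0]; f=h/2/np.tan(np.radians(float(s['vertical_fov']))/2)
    return np.array([[f,0,float(s['cx'])],[0,f,float(s['cy'])],[0,0,1]])
def ray(s,u,v):
    p=cv2.undistortPoints(np.array([[[u,v]]],float),K(s),np.asarray(s['distortion'],float))[0,0]
    E=np.asarray(s['extrinsics']); R=E[:3,:3];t=E[:3,3]
    d=R.T@np.array([p[0],-p[1],-1]); return -R.T@t,d
def atz(s,u,v,z):
    o,d=ray(s,u,v); return o+d*(z-o[2])/d[2]
def atd(s,u,v):
    o,d=ray(s,u,v); return o+d*float(s['range_z'][int(round(v)),int(round(u))])
def proj(s,P):
    E=np.asarray(s['extrinsics']); p=E[:3,:3]@np.asarray(P,float)+E[:3,3]
    q=np.array([p[0],-p[1],-p[2]]); return cv2.projectPoints(q.reshape(1,1,3),np.zeros(3),np.zeros(3),K(s),np.asarray(s['distortion'],float))[0].ravel()
E
python3 - <<'E'
from h import *
for n in ('scene','top'):
    s=snap(n,n+'0.png'); E=s['extrinsics']; print(n,s['vertical_fov'],-E[:3,:3].T@E[:3,3],E[:3,:3].round(3).tolist())
print(manip.sense(), manip.hold_point_z)
E
```

```text
pics
scene 52.5557982508344 [0.88155488 0.23596832 0.82618339] [[-0.485, 0.874, -0.011], [-0.746, -0.407, 0.528], [0.457, 0.264, 0.849]]
top 56.913592479086844 [ 0.34378076 -0.01073667  0.90335117] [[-0.012, -1.0, 0.0], [0.985, -0.012, 0.171], [-0.171, 0.002, 0.985]]
{'t': 0.1, 'q': array([ 1.09047803e+00,  5.28386170e-01,  1.43377527e+00,  5.94211530e-06,
        1.18140866e+00, -1.78515049e-01]), 'qd': array([-0.00018388, -0.00166412, -0.00286347, -0.00021564, -0.00136152,
       -0.00030921]), 'tau': array([-1.76538297e-04, -4.43307638e+01, -1.78586215e+01, -2.47258995e-04,
        3.89643727e-03, -7.57419684e-06]), 'tcp_pos': array([0.18545247, 0.59617557, 0.23042316]), 'tool_rot': array([ 0.10563889,  0.69929872, -0.10696071,  0.69884271]), 'force': array([ 0.20294233,  0.02256461, -0.305914  ]), 'ft_torque': array([-0.01946531,  0.01559387,  0.03337962]), 'finger_gap': 1.0054972524295722} 0.0187
```

View pics/scene0.png

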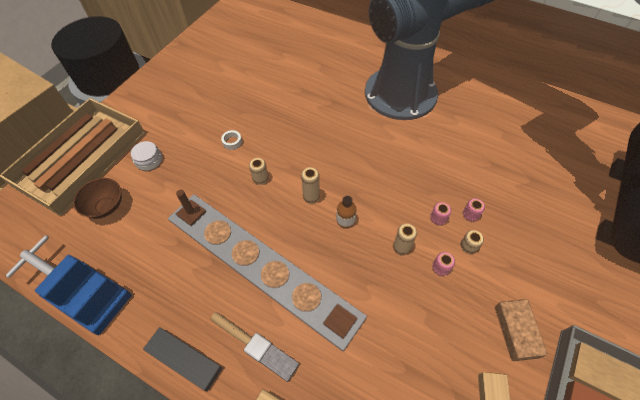

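View pics/top0.png

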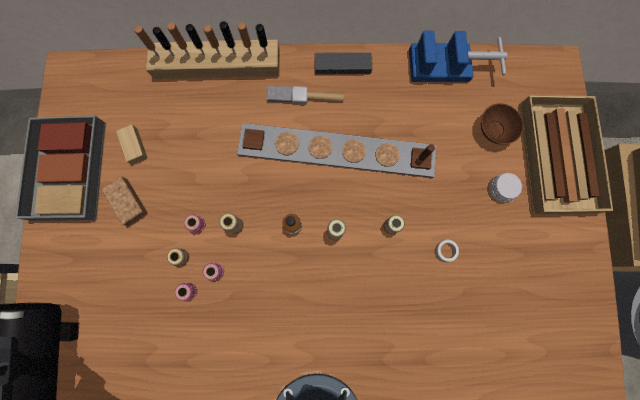

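Top view: the board runs from (240,140) to (435,165) with the post at its right end (424,155). Four wooden holders stand at about (177,257), (229,222), (336,228) and (395,224), with the bottle at (292,225). The four pads lie at (287,144) to (387,155). I'll enlarge the crops to measure them.

```bash
python3 - <<'E'
from h import *
s=load('top'); im=s['image']
a=cv2.resize(im[190:290,160:420],None,fx=3,fy=3,interpolation=cv2.INTER_CUBIC)
b=cv2.resize(im[115:185,230:445],None,fx=3.6,fy=3.6,interpolation=cv2.INTER_CUBIC)
c=np.zeros((a.shape[0]+b.shape[0],800,3),np.uint8); c[:a.shape[0],:a.shape[1]]=a; c[a.shape[0]:,:b.shape[1]]=b
print(a.shape,b.shape)
cv2.imwrite('pics/c0.png',c)
t=load('scene'); cv2.imwrite('pics/c1.png',cv2.resize(t['image'][140:290,235:500],None,fx=3,fy=3,interpolation=cv2.INTER_CUBIC))
E
```

```text
(300, 780, 3) (252, 774, 3)
```

View pics/c0.png

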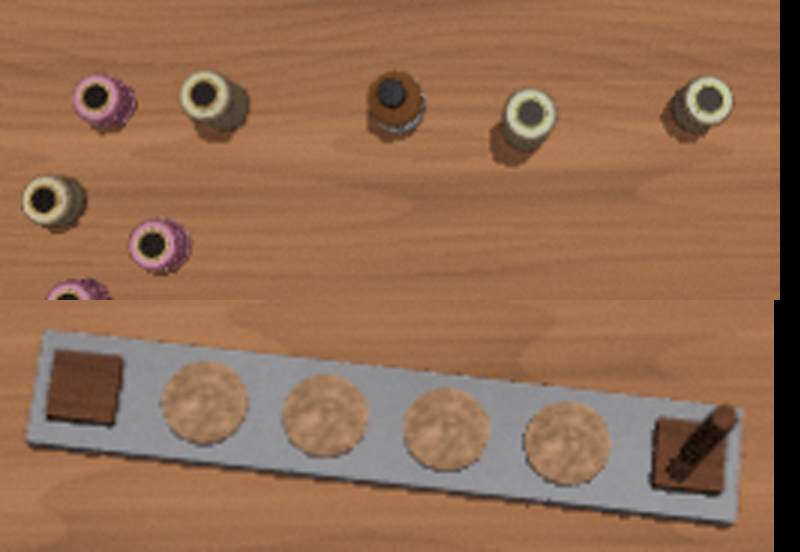

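View pics/c1.png

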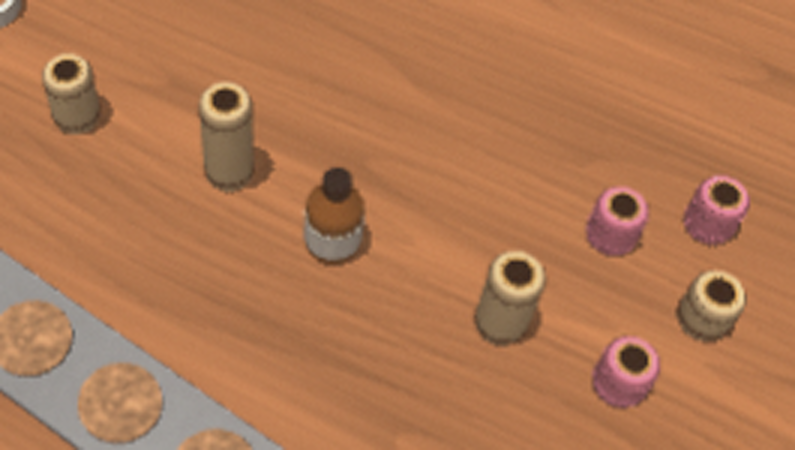

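In the enlarged top view the rim centres are at about (206,96), (47,201), (530,113) and (709,100) in crop pixels. The pad centres are at (204,402), (325,416), (446,429) and (567,443) and the bottle cap is at (391,94). Next I'll work out the heights and positions.

```bash
python3 - <<'E'
from h import *
s=load('top'); t=load('scene')
ca=lambda x,y:((x+.5)/3-.5+160,(y+.5)/3-.5+190)
cb=lambda x,y:((x+.5)/3.6-.5+230,(y-300+.5)/3.6-.5+115)
cc=lambda x,y:((x+.5)/3-.5+235,(y+.5)/3-.5+140)
for n,p,q in [('mid',(206,96),(517,271)),('short',(47,201),(722,291)),('tallest',(530,113),(226,98)),('right',(709,100),(67,69)),('bot',(391,94),(337,180))]:
    u,v=ca(*p)
    P=np.array([atd(s,u+dx,v+dy) for dx in(-8,-7,-6,-5,-4,0,4,5,6,7) for dy in range(-8,9)])
    u2,v2=cc(*q)
    Z=np.percentile(P[:,2],[50,80,90,97])
    # triangulate
    o1,d1=ray(s,u,v);o2,d2=ray(t,u2,v2)
    k=np.linalg.lstsq(np.c_[d1,-d2],o2-o1,rcond=None)[0]
    print(n,(u,v),Z.round(3),'tri',(o1+k[0]*d1).round(4),(o2+k[1]*d2).round(4))
    for h in ((.044,.062,.080,.098,.092)): print('   h',h,atz(s,u,v,h)[:2].round(4),atz(t,u2,v2,h)[:2].round(4))
for p in [(204,402),(325,416),(446,429),(567,443)]:
    u,v=cb(*p); print('pad',atz(s,u,v,.016).round(4),atd(s,u,v).round(4))
for p in [(85,387)]:
    u,v=cb(*p); print('foot',atz(s,u,v,.022).round(4))
u,v=cb(726,414);print('posttop',atz(s,u,v,.102),atd(s,u,v))
E
```

```text
mid (228.33333333333331, 221.66666666666666) [0.08  0.082 0.082 0.083] tri [0.4519 0.1947 0.0776] [0.4519 0.1946 0.0776]
   h 0.044 [0.4563 0.2031] [0.4327 0.1928]
   h 0.062 [0.454  0.1986] [0.443  0.1938]
   h 0.08 [0.4516 0.1941] [0.4533 0.1948]
   h 0.098 [0.4492 0.1896] [0.4637 0.1958]
   h 0.092 [0.45   0.1911] [0.4602 0.1954]
short (175.33333333333334, 256.6666666666667) [0.044 0.046 0.047 0.048] tri [0.3755 0.3272 0.0396] [0.3748 0.329  0.0403]
   h 0.044 [0.3753 0.3255] [0.3772 0.3285]
   h 0.062 [0.3747 0.3185] [0.3888 0.3264]
   h 0.08 [0.374  0.3114] [0.4004 0.3243]
   h 0.098 [0.3734 0.3044] [0.412  0.3222]
   h 0.092 [0.3736 0.3067] [0.4081 0.3229]
tallest (336.33333333333337, 227.33333333333334) [0.098 0.099 0.1   0.101] tri [ 0.4338 -0.0482  0.0999] [ 0.4336 -0.0479  0.0999]
   h 0.044 [ 0.4401 -0.0508] [ 0.3992 -0.0697]
   h 0.062 [ 0.438 -0.05 ] [ 0.4103 -0.0627]
   h 0.08 [ 0.436  -0.0491] [ 0.4214 -0.0556]
   h 0.098 [ 0.434  -0.0483] [ 0.4325 -0.0486]
   h 0.092 [ 0.4347 -0.0486] [ 0.4288 -0.051 ]
right (396.0, 223.0) [0.061 0.063 0.064 0.065] tri [ 0.4462 -0.187
[... 209 characters left out ...]
.4663 -0.1673]
   h 0.092 [ 0.4426 -0.1812] [ 0.4629 -0.1707]
bot (290.0, 221.0) [0.063 0.07  0.091 0.093] tri [0.4506 0.0542 0.0874] [0.451  0.0534 0.0874]
   h 0.044 [0.4563 0.0577] [0.4256 0.0427]
   h 0.062 [0.4539 0.0562] [0.4361 0.0471]
   h 0.08 [0.4516 0.0548] [0.4466 0.0516]
   h 0.098 [0.4492 0.0534] [0.4571 0.056 ]
   h 0.092 [0.45   0.0538] [0.4536 0.0545]
pad [0.6581 0.0697 0.016 ] [0.6578 0.0696 0.0167]
pad [ 0.6468 -0.0149  0.016 ] [ 0.646  -0.0149  0.0182]
pad [ 0.6363 -0.0991  0.016 ] [ 0.636  -0.099   0.0172]
pad [ 0.6254 -0.1833  0.016 ] [ 0.6262 -0.1838  0.0135]
foot [0.6682 0.1524 0.022 ]
posttop [ 0.6164438  -0.26884686  0.102     ] [ 0.61729452 -0.26965217  0.09949976]
```

```bash
cat >> h.py <<'E'
from scipy.spatial.transform import Rotation as Ro
def plan(x,y,z=None,jaw=None):
    """remaining shift in current tool axes; jaw = wanted world angle of jaw line (rad, mod pi)"""
    st=manip.sense(); R=Ro.from_quat(st['tool_rot']).as_matrix(); p=st['tcp_pos']
    ja=np.arctan2(R[1,1],R[0,1])
    print('t %.2f tcp %s gap %.3f jaw %.3f q6 %.2f tilt %.4f F %s'%(st['t'],p.round(4),st['finger_gap']*.0854,ja,st['q'][5],np.arccos(-R[2,0]),st['force'].round(1)))
    d=np.array([x,y,p[2] if z is None else z])-p
    print(' shift now',(R.T@d).round(4))
    if jaw is not None:
        dy=(jaw-ja+np.pi/2)%np.pi-np.pi/2
        yaw=dy*np.sign(R[2,0]) # turn about tool x (down => -z)
        R2=R@Ro.from_rotvec([yaw,0,0]).as_matrix()
        print(' yaw %.4f (%.2f rows) then shift'%(yaw,abs(yaw)/.15),(R2.T@d).round(4),'jaw then',np.arctan2(R2[1,1],R2[0,1]).round(3))
E
python3 - <<'E'
from h import *
s=load('top')
for u,v in [(191.5,222),(211,271.5),(184,292)]:
    w=atz(s,u,v,.044); r=w[:2]-[.376,.3265]; print(w.round(3),r.round(3),np.hypot(*r).round(3),np.degrees(np.arctan2(r[1],r[0])).round())
plan(.376,.3265,.15,np.radians(-70))
print(Ro.from_quat(manip.sense()['tool_rot']).as_matrix().round(3))
E
```

```text
[0.456 0.291 0.044] [ 0.08  -0.036] 0.088 -24.0
[0.341 0.24  0.044] [-0.035 -0.086] 0.093 -112.0
[0.295 0.302 0.044] [-0.081 -0.025] 0.085 -163.0
t 0.10 tcp [0.1855 0.5962 0.2304] gap 0.086 jaw 1.269 q6 -0.18 tilt 0.0020 F [ 0.2  0.  -0.3]
 shift now [ 0.0807 -0.2007  0.2621]
 yaw -0.6509 (4.34 rows) then shift [ 0.0807 -0.3185  0.0869] jaw then 1.92
[[-0.001  0.297  0.955]
 [-0.002  0.955 -0.297]
 [-1.    -0.002 -0.   ]]
```

```bash
python3 -m crank '[[0.07,0,0,0,-0.13],[0.07,0,0,0,-0.13],[0.07,0,0,0,-0.13],[0.07,0,0,0,-0.13],[0.07,0,0,0,-0.13]]' 40
python3 -c "
from h import *
plan(.376,.3265,.15,np.radians(-70))"
```

```text
t: 0.6
tcp_pos: [0.1855, 0.5964, 0.2307]
tool_rot: [-0.125, 0.696, 0.124, 0.696]
force: [-0.2, 1.1, -0.9]
finger_gap: 0.816
t 0.60 tcp [0.1855 0.5964 0.2307] gap 0.070 jaw 1.924 q6 -0.83 tilt 0.0013 F [-0.2  1.1 -0.9]
 shift now [ 0.0809 -0.319   0.0853]
 yaw 0.0045 (0.03 rows) then shift [ 0.0809 -0.3186  0.0867] jaw then 1.92
```

```bash
python3 -m crank '[[0.07,0,-0.04,0.011,0],[0.07,0,-0.04,0.011,0],[0.07,0,-0.04,0.011,0],[0.07,0,-0.04,0.011,0],[0.07,0,-0.04,0.011,0]]' 
python3 -m crank '[[0.07,0.02,-0.04,0.01,0],[0.07,0.02,-0.04,0.01,0],[0.07,0.02,-0.03,0.01,0],[0.07,0.02,-0.009,0.001,0],[0.07,0,0,0,0]]' 
python3 -c "
from h import *
plan(.376,.3265,.012,np.radians(-70))"
```

```text
t: 1.1
tcp_pos: [0.3061, 0.4259, 0.231]
tool_rot: [-0.123, 0.697, 0.122, 0.696]
force: [-0.1, 0.5, -0.3]
finger_gap: 0.818
t: 1.6
tcp_pos: [0.3744, 0.3239, 0.149]
tool_rot: [-0.122, 0.699, 0.121, 0.694]
force: [-1.0, 0.6, -0.1]
finger_gap: 0.823
t 1.60 tcp [0.3744 0.3239 0.149 ] gap 0.070 jaw 1.916 q6 -1.43 tilt 0.0066 F [-1.   0.6 -0.1]
 shift now [0.137  0.0021 0.0032]
 yaw -0.0042 (0.03 rows) then shift [0.137  0.0021 0.0032] jaw then 1.92
```

```bash
python3 -m crank '[[0.07,0.02,0.002,0.003,0],[0.07,0.03,0,0,0],[0.07,0.02,0,0,0],[0.07,0,0,0,0]]' 
python3 - <<'E'
from h import *
snap('scene','s1.png');t=snap('top','t1.png')
cv2.imwrite('pics/t1c.png',cv2.resize(t['image'][190:330,120:300],None,fx=4,fy=4))
plan(.376,.3265,.012,np.radians(-70))
E
```

```text
t: 2.0
tcp_pos: [0.3757, 0.3292, 0.0798]
tool_rot: [-0.123, 0.698, 0.122, 0.695]
force: [0.2, -0.7, 0.3]
finger_gap: 0.818
t 2.10 tcp [0.3774 0.3299 0.0819] gap 0.070 jaw 1.920 q6 -1.43 tilt 0.0004 F [-0.1 -0.9  0.1]
 shift now [ 0.0699 -0.0027 -0.0025]
 yaw 0.0002 (0.00 rows) then shift [ 0.0699 -0.0027 -0.0025] jaw then 1.92
```

View pics/t1c.png

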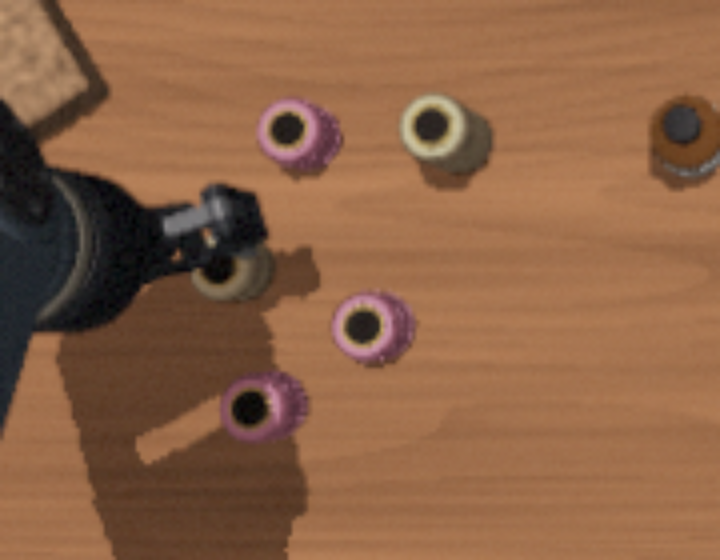

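View pics/s1.png

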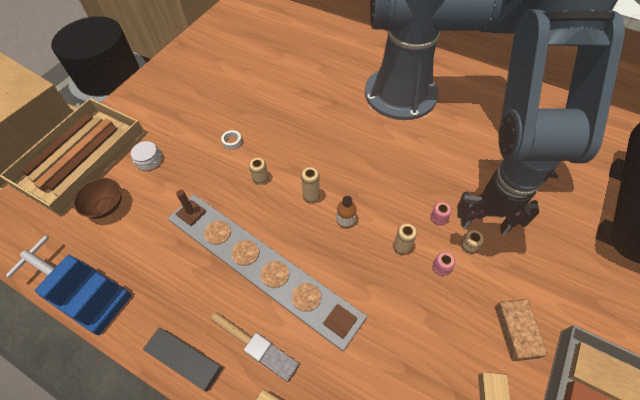

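The gripper hovers above the short holder at scene (473,240), with its fingers on either side and clear of the pink look-alikes. I'll go down.

```bash
python3 -m crank '[[0.07,0.025,-0.003,-0.002,0],[0.07,0.025,0,0,0],[0.07,0.018,0,0,0],[0.07,0,0,0,0]]' 
python3 - <<'E'
from h import *
plan(.376,.3265,.012,np.radians(-70))
E
python3 -m crank '[[0.03,0,0,0,0],[0.03,0,0,0,0],[0.03,0,0,0,0],[0.03,0,0,0,0],[0.03,0,0,0,0]]' 40
```

```text
t: 2.5
tcp_pos: [0.3764, 0.3259, 0.0131]
tool_rot: [-0.123, 0.697, 0.123, 0.696]
force: [-0.2, -1.2, 1.7]
finger_gap: 0.815
t 2.50 tcp [0.3764 0.3259 0.0131] gap 0.070 jaw 1.919 q6 -1.43 tilt 0.0011 F [-0.2 -1.2  1.7]
 shift now [ 0.0011  0.0007 -0.0002]
 yaw -0.0005 (0.00 rows) then shift [ 0.0011  0.0007 -0.0002] jaw then 1.92
t: 3.0
tcp_pos: [0.3777, 0.3264, 0.015]
tool_rot: [-0.122, 0.695, 0.123, 0.698]
force: [0.4, 0.6, 6.9]
finger_gap: 0.453
```

```bash
python3 -m crank '[[0.03,-0.01,0,0,0],[0.03,-0.03,0,0,0],[0.03,-0.03,0,0,0],[0.03,-0.03,0,0,0],[0.03,-0.02,0,0,0]]' 40
python3 - <<'E'
from h import *
s=load('top')
cb=lambda x,y:((x+.5)/3.6-.5+230,(y-300+.5)/3.6-.5+115)
P=np.array([atz(s,*cb(*p),.016)[:2] for p in [(567,443),(446,429),(325,416),(204,402)]])
k=np.arange(4)
A=np.c_[np.ones(4),k-1.5]; c=np.linalg.lstsq(A,P,rcond=None)[0]
d=c[1]/np.hypot(*c[1]); print('spacing',np.hypot(*c[1]),'dir',d,np.arctan2(-d[0],d[1]))
for i in range(4): print('pad',i+1,(c[0]+d*.085*(i-1.5)).round(4))
print('post',(c[0]+d*.085*(-2.5)).round(4))
plan(.658,.0697,.13,-.128)
snap('scene','s2.png')
E
```

```text
t: 3.5
tcp_pos: [0.3772, 0.3259, 0.1362]
tool_rot: [-0.122, 0.695, 0.123, 0.697]
force: [0.1, 0.7, -0.6]
finger_gap: 0.454
spacing 0.08500547225085649 dir [0.12783345 0.99179565] -0.12818420172970013
pad 1 [ 0.6253 -0.1834]
pad 2 [ 0.6362 -0.0991]
pad 3 [ 0.6471 -0.0147]
pad 4 [0.6579 0.0696]
post [ 0.6145 -0.2677]
t 3.50 tcp [0.3772 0.3259 0.1362] gap 0.039 jaw 1.919 q6 -1.43 tilt 0.0032 F [ 0.1  0.7 -0.6]
 shift now [ 0.0066 -0.3367  0.1765]
 yaw -1.0945 (7.30 rows) then shift [ 0.0066 -0.3112 -0.2183] jaw then 3.014
```

View pics/s2.png

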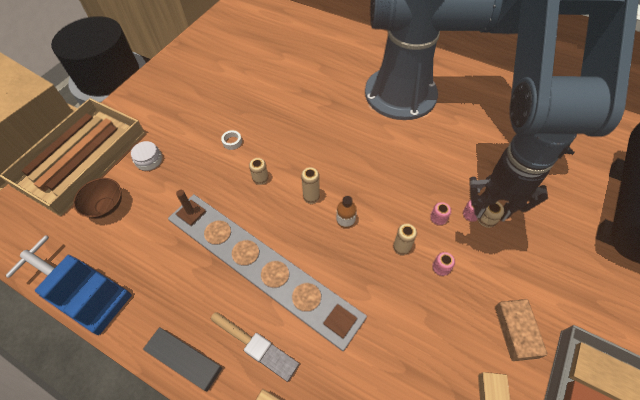

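Holder b is gripped and lifted, at scene (490,213). I'll keep this yaw, because the neighbouring pad is empty, and carry it to the far pad (pad 4 from the post).

```bash
python3 -m crank '[[0.03,0,-0.03,0.016,0],[0.03,0,-0.034,0.018,0],[0.03,0,-0.034,0.018,0],[0.03,0,-0.034,0.018,0],[0.03,0,-0.034,0.018,0]]' 40
python3 -m crank '[[0.03,0,-0.034,0.018,0],[0.03,0,-0.034,0.018,0],[0.03,0,-0.034,0.018,0],[0.03,0,-0.034,0.018,0],[0.03,0,-0.02,0.01,0]]' 40
python3 -m crank '[[0.03,0,0,0,0]]'
python3 -c "
from h import *
plan(.658,.0696,.031,1.919)"
```

```text
t: 4.05
tcp_pos: [0.5166, 0.1984, 0.1335]
tool_rot: [-0.122, 0.697, 0.122, 0.696]
force: [0.3, 0.8, -0.2]
finger_gap: 0.452
t: 4.55
tcp_pos: [0.6486, 0.0784, 0.1335]
tool_rot: [-0.122, 0.696, 0.121, 0.697]
force: [0.2, 0.2, -0.7]
finger_gap: 0.454
t: 4.65
tcp_pos: [0.6489, 0.0781, 0.1334]
tool_rot: [-0.122, 0.696, 0.121, 0.698]
force: [-0.5, 0.5, -0.6]
finger_gap: 0.453
t 4.65 tcp [0.6489 0.0781 0.1334] gap 0.039 jaw 1.916 q6 -1.97 tilt 0.0030 F [-0.5  0.5 -0.6]
 shift now [ 0.1024 -0.0109  0.0054]
 yaw -0.0035 (0.02 rows) then shift [ 0.1024 -0.0109  0.0054] jaw then 1.919
```

```bash
python3 -m crank '[[0.03,0.02,-0.011,0.006,0],[0.03,0.03,0,0,0],[0.03,0.03,0,0,0],[0.03,0.015,0,0,0],[0.03,0,0,0,0]]'
python3 - <<'E'
from h import *
plan(.658,.0696,.031,1.919)
s=snap('scene','s3.png'); cv2.imwrite('pics/s3c.png',cv2.resize(s['image'][200:360,200:400],None,fx=4,fy=4,interpolation=cv2.INTER_CUBIC)[:600])
E
```

```text
t: 5.15
tcp_pos: [0.6528, 0.0735, 0.0358]
tool_rot: [-0.122, 0.699, 0.123, 0.694]
force: [0.3, 0.5, -0.4]
finger_gap: 0.452
t 5.15 tcp [0.6528 0.0735 0.0358] gap 0.039 jaw 1.920 q6 -1.98 tilt 0.0067 F [ 0.3  0.5 -0.4]
 shift now [ 0.0047 -0.0055  0.0036]
 yaw 0.0006 (0.00 rows) then shift [ 0.0047 -0.0055  0.0036] jaw then 1.919
```

View pics/s3c.png

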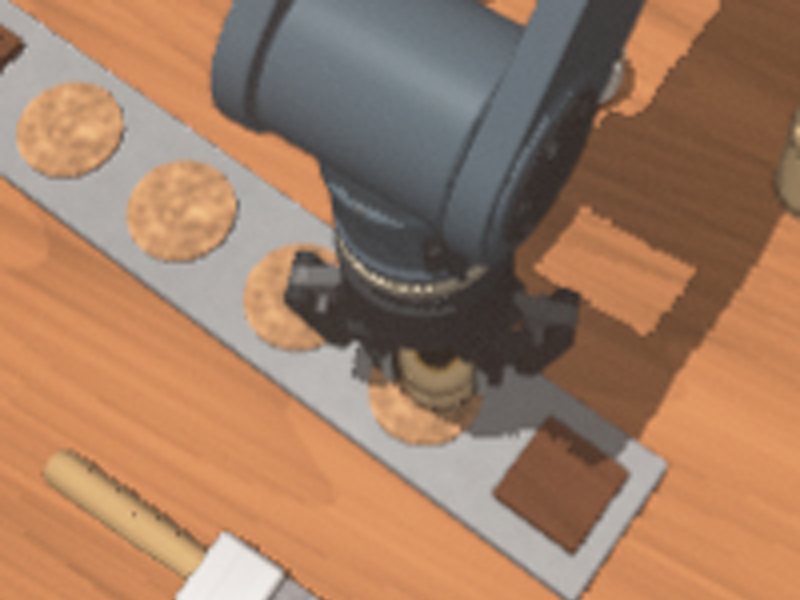

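Holder b hovers just over the far pad and needs about 6 mm more in +x/-y. I'll correct that and lower it.

```bash
python3 -m crank '[[0.03,0,-0.006,0.004,0],[0.03,0,0,0,0],[0.03,0.003,0,0,0],[0.03,0,0,0,0]]'
python3 -c "
from h import *
plan(.658,.0696,.031,1.919)"
```

```text
t: 5.6
tcp_pos: [0.6617, 0.0683, 0.0358]
tool_rot: [-0.122, 0.696, 0.122, 0.697]
force: [-0.8, -0.3, -0.3]
finger_gap: 0.453
t 5.60 tcp [0.6617 0.0683 0.0358] gap 0.039 jaw 1.919 q6 -1.98 tilt 0.0006 F [-0.8 -0.3 -0.3]
 shift now [ 0.0048  0.0025 -0.0031]
 yaw -0.0002 (0.00 rows) then shift [ 0.0048  0.0025 -0.0031] jaw then 1.919
```

```bash
for i in 1 2 3; do python3 -m crank '[[0.03,0,0,0,0]]' | head -2; done
python3 -c "
from h import *
plan(.658,.0696,.031,1.919); plan(.658,.0696,.031,1.919)"
```

```text
t: 5.7
tcp_pos: [0.6615, 0.0684, 0.0356]
t: 5.8
tcp_pos: [0.6615, 0.0684, 0.0354]
t: 5.9
tcp_pos: [0.6615, 0.0684, 0.0354]
t 5.90 tcp [0.6615 0.0684 0.0354] gap 0.038 jaw 1.919 q6 -1.98 tilt 0.0000 F [-0.5 -0.5 -0.9]
 shift now [ 0.0044  0.0023 -0.0029]
 yaw 0.0000 (0.00 rows) then shift [ 0.0044  0.0023 -0.0029] jaw then 1.919
t 5.90 tcp [0.6615 0.0684 0.0354] gap 0.038 jaw 1.919 q6 -1.98 tilt 0.0000 F [-0.5 -0.5 -0.9]
 shift now [ 0.0044  0.0023 -0.0029]
 yaw 0.0000 (0.00 rows) then shift [ 0.0044  0.0023 -0.0029] jaw then 1.919
```

```bash
python3 -m crank '[[0.03,0.002,0.002,-0.003,0],[0.03,0.002,0,0,0],[0.03,0,0,0,0],[0.03,0,0,0,0],[0.03,0,0,0,0]]'
python3 -m crank '[[0.03,0.002,0,0,0],[0.03,0,0,0,0],[0.03,0,0,0,0]]'
```

```text
t: 6.4
tcp_pos: [0.658, 0.0692, 0.0311]
tool_rot: [-0.123, 0.696, 0.123, 0.696]
force: [-0.3, 0.6, -0.6]
finger_gap: 0.449
t: 6.7
tcp_pos: [0.658, 0.0693, 0.0311]
tool_rot: [-0.123, 0.696, 0.123, 0.696]
force: [-3.2, -0.6, 9.5]
finger_gap: 0.453
```

Contact on the pad (about 10 N). I'll release and lift.

```bash
python3 -m crank '[[0.062,0,0,0,0],[0.062,0,0,0,0],[0.062,0,0,0,0],[0.062,-0.01,0,0,0],[0.062,-0.03,0,0,0]]'
python3 -m crank '[[0.07,-0.04,0,0,0],[0.07,-0.04,0,0,0],[0.07,-0.03,0,0,0],[0.07,0,0,0,0],[0.07,0,0,0,0]]'
python3 - <<'E'
from h import *
plan(.4335,-.0482,None,-.128)
s=snap('scene','s4.png'); cv2.imwrite('pics/s4c.png',cv2.resize(s['image'][200:350,200:400],None,fx=4,fy=4,interpolation=cv2.INTER_CUBIC))
E
```

```text
t: 7.2
tcp_pos: [0.6555, 0.0693, 0.0668]
tool_rot: [-0.122, 0.699, 0.123, 0.694]
force: [0.5, -0.8, 0.1]
finger_gap: 0.729
t: 7.7
tcp_pos: [0.6584, 0.0692, 0.1806]
tool_rot: [-0.123, 0.696, 0.122, 0.697]
force: [-0.7, -0.5, -0.4]
finger_gap: 0.821
t 7.70 tcp [0.6584 0.0692 0.1806] gap 0.070 jaw 1.919 q6 -1.98 tilt 0.0020 F [-0.7 -0.5 -0.4]
 shift now [-0.0004 -0.0337 -0.2514]
 yaw -1.0946 (7.30 rows) then shift [-0.0004  0.208  -0.1452] jaw then 3.014
```

View pics/s4c.png

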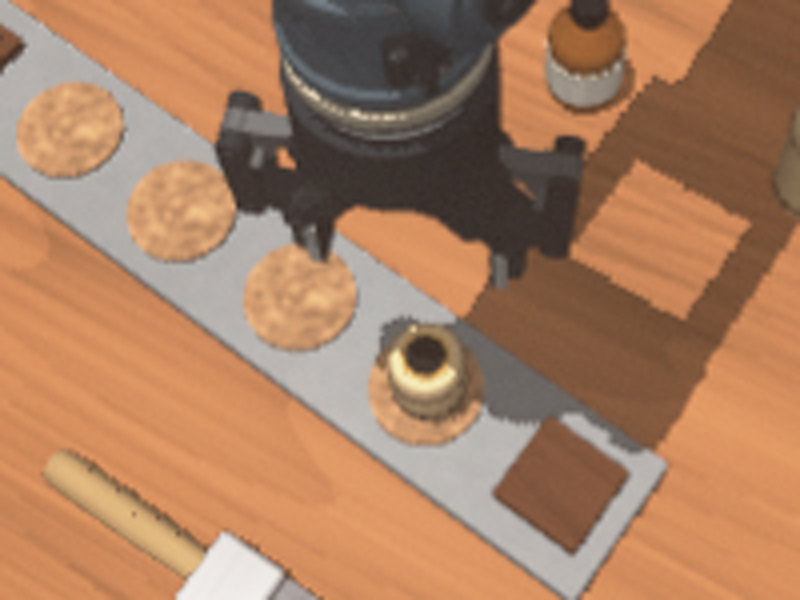

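Holder b stands upright in the middle of the far pad. Next I'll turn the jaws across the row, going the other way round to stay within joint 6's range.

```bash
python3 -m crank '[[0.07,0,0,0,0.14],[0.07,0,0,0,0.148],[0.07,0,0,0,0.148],[0.07,0,0,0,0.148],[0.07,0,0,0,0.148]]'
python3 -m crank '[[0.07,0,0,0,0.148],[0.07,0,0,0,0.148],[0.07,0,0,0,0.148],[0.07,0,0,0,0.148],[0.07,0,0,0,0.148]]'
python3 -m crank '[[0.07,0,0,0,0.148],[0.07,0,0,0,0.148],[0.07,0,0,0,0.148],[0.07,0,0,0,0.131],[0.07,0,0,0,0]]'
python3 - <<'E'
from h import *
plan(.4335,-.0482,.18,-.128)
E
```

```text
t: 8.25
tcp_pos: [0.6566, 0.0693, 0.1769]
tool_rot: [0.137, 0.695, -0.137, 0.692]
force: [0.6, 0.2, 0.1]
finger_gap: 0.82
t: 8.75
tcp_pos: [0.6566, 0.0693, 0.1769]
tool_rot: [0.378, 0.599, -0.379, 0.596]
force: [-0.1, 0.5, 0.4]
finger_gap: 0.82
t: 9.25
tcp_pos: [0.6568, 0.0693, 0.1771]
tool_rot: [-0.53, -0.468, 0.532, -0.466]
force: [-0.8, 0.6, 0.8]
finger_gap: 0.823
t 9.25 tcp [0.6568 0.0693 0.1771] gap 0.070 jaw -0.128 q6 0.06 tilt 0.0043 F [-0.8  0.6  0.8]
 shift now [-0.0019 -0.2065  0.145 ]
 yaw 0.0002 (0.00 rows) then shift [-0.0019 -0.2065  0.145 ] jaw then -0.128
```

```bash
python3 -m crank '[[0.07,0,-0.03,0.021,0],[0.07,0,-0.03,0.021,0],[0.07,0,-0.03,0.021,0],[0.07,0,-0.03,0.021,0],[0.07,0,-0.03,0.021,0]]'
python3 -m crank '[[0.07,0,-0.03,0.021,0],[0.07,0,-0.027,0.019,0],[0.07,0,0,0,0],[0.07,0,0,0,0],[0.07,0,0,0,0]]'
python3 - <<'E'
from h import *
plan(.4335,-.0482,.046,-.128)
E
```

```text
t: 9.75
tcp_pos: [0.4938, -0.016, 0.1784]
tool_rot: [-0.53, -0.469, 0.531, -0.467]
force: [-0.4, -0.9, 0.5]
finger_gap: 0.82
t: 10.25
tcp_pos: [0.4355, -0.0482, 0.1792]
tool_rot: [0.531, 0.467, -0.53, 0.468]
force: [-0.2, -0.1, -1.0]
finger_gap: 0.818
t 10.25 tcp [ 0.4355 -0.0482  0.1792] gap 0.070 jaw -0.127 q6 -0.24 tilt 0.0011 F [-0.2 -0.1 -1. ]
 shift now [ 0.1332 -0.0021  0.0002]
 yaw 0.0013 (0.01 rows) then shift [ 0.1332 -0.0021  0.0002] jaw then -0.128
```

```bash
python3 -m crank '[[0.07,0,-0.002,0,0],[0.07,0.033,0,0,0],[0.07,0.033,0,0,0],[0.07,0.033,0,0,0],[0.07,0.033,0,0,0]]'
python3 -m crank '[[0.07,0,0,0,0],[0.07,0,0,0,0]]'
python3 - <<'E'
from h import *
plan(.4335,-.0482,.046,-.128)
s=snap('scene','s5.png'); cv2.imwrite('pics/s5c.png',cv2.resize(s['image'][120:270,220:420],None,fx=4,fy=4,interpolation=cv2.INTER_CUBIC))
E
```

```text
t: 10.75
tcp_pos: [0.4334, -0.0477, 0.046]
tool_rot: [0.531, 0.467, -0.53, 0.468]
force: [0.6, 0.3, -0.5]
finger_gap: 0.819
t: 10.95
tcp_pos: [0.4324, -0.0475, 0.047]
tool_rot: [-0.53, -0.468, 0.531, -0.467]
force: [0.2, -0.4, 0.3]
finger_gap: 0.826
t 10.95 tcp [ 0.4324 -0.0475  0.047 ] gap 0.071 jaw -0.127 q6 -0.24 tilt 0.0015 F [ 0.2 -0.4  0.3]
 shift now [0.001  0.0012 0.0005]
 yaw 0.0010 (0.01 rows) then shift [0.001  0.0012 0.0005] jaw then -0.128
```

View pics/s5c.png

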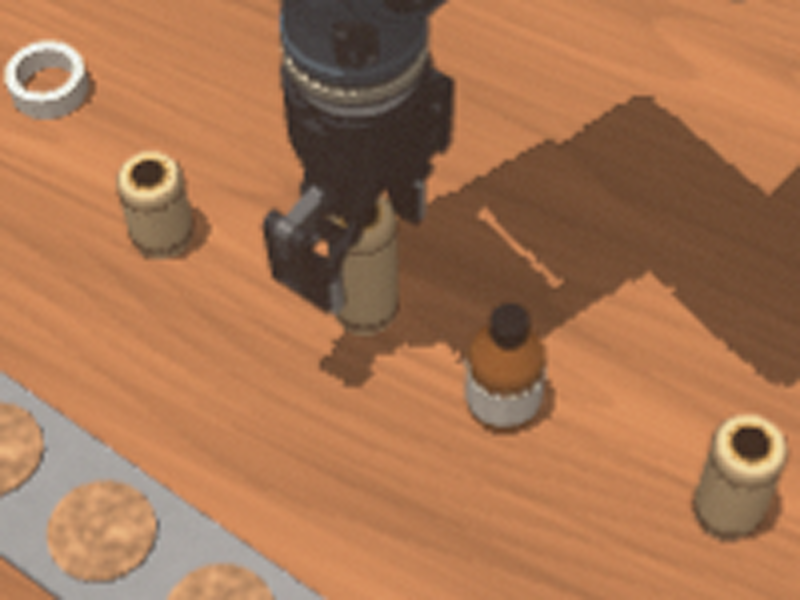

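The fingers straddle holder c and the bottle at (508,370) is clear. I'll grip and lift.

```bash
python3 -m crank '[[0.03,0,0,0,0],[0.03,0,0,0,0],[0.03,0,0,0,0],[0.03,0,0,0,0],[0.03,0,0,0,0]]' 40
python3 -m crank '[[0.03,-0.01,0,0,0],[0.03,-0.03,0,0,0],[0.03,-0.03,0,0,0],[0.03,0,0,0,0],[0.03,0,0,0,0]]' 40
python3 - <<'E'
from h import *
plan(.6253,-.1834,.117,-.128)
E
```

```text
t: 11.5
tcp_pos: [0.4333, -0.0482, 0.0489]
tool_rot: [0.532, 0.466, -0.53, 0.468]
force: [-0.5, 0.0, 6.9]
finger_gap: 0.456
t: 12.0
tcp_pos: [0.4326, -0.048, 0.1185]
tool_rot: [0.531, 0.466, -0.53, 0.468]
force: [0.0, 0.9, -1.2]
finger_gap: 0.457
t 12.00 tcp [ 0.4326 -0.048   0.1185] gap 0.039 jaw -0.128 q6 -0.24 tilt 0.0029 F [ 0.   0.9 -1.2]
 shift now [0.0021 0.2083 0.1097]
 yaw 0.0001 (0.00 rows) then shift [0.0021 0.2084 0.1097] jaw then -0.128
```

```bash
python3 -m crank '[[0.03,0,0.026,0.0137,0],[0.03,0,0.026,0.0137,0],[0.03,0,0.026,0.0137,0],[0.03,0,0.026,0.0137,0],[0.03,0,0.026,0.0137,0]]' 40
python3 -m crank '[[0.03,0,0.026,0.0137,0],[0.03,0,0.026,0.0137,0],[0.03,0,0.02,0.01,0],[0.03,0,0,0,0],[0.03,0,0,0,0]]' 40
python3 - <<'E'
from h import *
plan(.6253,-.1834,.07,-.128)
E
```

```text
t: 12.5
tcp_pos: [0.5522, -0.1327, 0.1158]
tool_rot: [-0.531, -0.468, 0.531, -0.466]
force: [0.1, 0.3, -2.3]
finger_gap: 0.457
t: 13.0
tcp_pos: [0.6176, -0.1781, 0.1155]
tool_rot: [-0.53, -0.468, 0.532, -0.465]
force: [-0.8, 0.5, -0.0]
finger_gap: 0.456
t 13.00 tcp [ 0.6176 -0.1781  0.1155] gap 0.039 jaw -0.128 q6 -0.33 tilt 0.0044 F [-0.8  0.5 -0. ]
 shift now [0.0455 0.0086 0.0044]
 yaw -0.0003 (0.00 rows) then shift [0.0455 0.0085 0.0044] jaw then -0.128
```

```bash
python3 -m crank '[[0.03,0,0.0085,0.0044,0],[0.03,0.02,0,0,0],[0.03,0.02,0,0,0],[0.03,0,0,0,0],[0.03,0,0,0,0]]' 40
python3 -m crank '[[0.03,0,0,0,0],[0.03,0,0,0,0]]'
python3 - <<'E'
from h import *
plan(.6253,-.1834,.065,-.128)
E
```

```text
t: 13.5
tcp_pos: [0.6264, -0.1837, 0.0771]
tool_rot: [-0.531, -0.468, 0.531, -0.467]
force: [0.6, -0.0, 0.1]
finger_gap: 0.455
t: 13.7
tcp_pos: [0.6277, -0.1844, 0.0786]
tool_rot: [0.531, 0.466, -0.531, 0.468]
force: [-0.3, -0.5, 0.0]
finger_gap: 0.461
t 13.70 tcp [ 0.6277 -0.1844  0.0786] gap 0.039 jaw -0.128 q6 -0.33 tilt 0.0022 F [-0.3 -0.5  0. ]
 shift now [ 0.0136 -0.0025 -0.0007]
 yaw 0.0001 (0.00 rows) then shift [ 0.0136 -0.0025 -0.0007] jaw then -0.128
```

```bash
python3 -m crank '[[0.03,0.005,-0.002,-0.001,0],[0.03,0.005,0,0,0],[0.03,0,0,0,0],[0.03,0,0,0,0],[0.03,0,0,0,0]]' 40
python3 -m crank '[[0.03,0.002,0,0,0],[0.03,0,0,0,0],[0.03,0,0,0,0]]'
```

```text
t: 14.2
tcp_pos: [0.6252, -0.183, 0.0673]
tool_rot: [0.531, 0.467, -0.531, 0.467]
force: [-0.4, 1.3, -0.5]
finger_gap: 0.461
t: 14.5
tcp_pos: [0.6251, -0.1829, 0.0653]
tool_rot: [-0.531, -0.467, 0.531, -0.467]
force: [0.2, 0.1, -1.1]
finger_gap: 0.46
```

```bash
python3 -m crank '[[0.03,0.002,0,0,0],[0.03,0,0,0,0],[0.03,0,0,0,0]]'
```

```text
t: 14.8
tcp_pos: [0.6253, -0.183, 0.065]
tool_rot: [0.531, 0.467, -0.531, 0.467]
force: [-1.0, 0.2, 7.5]
finger_gap: 0.459
```

```bash
python3 -m crank '[[0.065,0,0,0,0],[0.065,0,0,0,0],[0.065,0,0,0,0],[0.065,-0.01,0,0,0],[0.065,-0.03,0,0,0]]'
python3 -m crank '[[0.07,-0.04,0,0,0],[0.07,-0.03,0,0,0],[0.07,-0.01,0,0,0],[0.07,0,0,0,0],[0.07,0,0,0,0]]'
python3 - <<'E'
from h import *
plan(.452,.1942,.18,-.128)
s=snap('scene','s6.png'); cv2.imwrite('pics/s6c.png',cv2.resize(s['image'][170:320,150:350],None,fx=4,fy=4,interpolation=cv2.INTER_CUBIC))
E
```

```text
t: 15.3
tcp_pos: [0.6228, -0.1819, 0.101]
tool_rot: [-0.53, -0.469, 0.532, -0.465]
force: [0.0, -0.3, -0.7]
finger_gap: 0.758
t: 15.8
tcp_pos: [0.6242, -0.1825, 0.1822]
tool_rot: [-0.531, -0.468, 0.531, -0.466]
force: [-0.7, 0.7, -0.2]
finger_gap: 0.818
t 15.80 tcp [ 0.6242 -0.1825  0.1822] gap 0.070 jaw -0.128 q6 -0.33 tilt 0.0023 F [-0.7  0.7 -0.2]
 shift now [ 0.0029 -0.2189 -0.3516]
 yaw 0.0000 (0.00 rows) then shift [ 0.0029 -0.2189 -0.3516] jaw then -0.128
```

View pics/s6c.png

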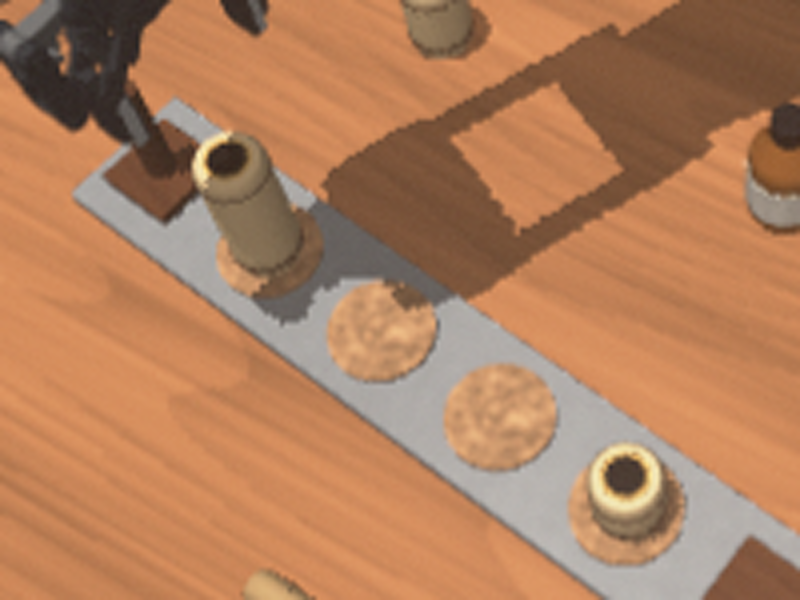

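Holder c stands on the pad next to the post, and b still stands on its own pad. Next is d at (0.446,-0.1875), which goes to the third pad.

```bash
python3 - <<'E'
from h import *
plan(.446,-.1874,.15,-.128)
E
```

```text
t 15.85 tcp [ 0.6239 -0.1823  0.1815] gap 0.070 jaw -0.128 q6 -0.33 tilt 0.0037 F [-0.6 -0.2 -0.3]
 shift now [ 0.032  -0.1756  0.0278]
 yaw -0.0000 (0.00 rows) then shift [ 0.032  -0.1756  0.0278] jaw then -0.128
```

```bash
python3 -m crank '[[0.07,0,-0.03,0.0047,0],[0.07,0,-0.03,0.0047,0],[0.07,0,-0.03,0.0047,0],[0.07,0,-0.03,0.0047,0],[0.07,0,-0.03,0.0047,0]]'
python3 -m crank '[[0.07,0.03,-0.0256,0.004,0],[0.07,0,0,0,0],[0.07,0,0,0,0],[0.07,0,0,0,0]]'
python3 - <<'E'
from h import *
plan(.446,-.1874,.023,-.128)
E
```

```text
t: 16.35
tcp_pos: [0.471, -0.1863, 0.1815]
tool_rot: [-0.531, -0.468, 0.531, -0.466]
force: [-0.1, -0.5, 0.3]
finger_gap: 0.819
t: 16.75
tcp_pos: [0.4487, -0.1884, 0.1532]
tool_rot: [0.531, 0.467, -0.531, 0.467]
force: [0.3, -0.2, 0.6]
finger_gap: 0.825
t 16.75 tcp [ 0.4487 -0.1884  0.1532] gap 0.070 jaw -0.128 q6 -0.50 tilt 0.0012 F [ 0.3 -0.2  0.6]
 shift now [ 0.1302 -0.0029 -0.0007]
 yaw 0.0001 (0.00 rows) then shift [ 0.1302 -0.0029 -0.0007] jaw then -0.128
```

```bash
python3 -m crank '[[0.07,0.01,-0.003,-0.001,0],[0.07,0.03,0,0,0],[0.07,0.03,0,0,0],[0.07,0.03,0,0,0],[0.07,0.03,0,0,0]]'
python3 -m crank '[[0.07,0,0,0,0],[0.07,0,0,0,0]]'
python3 - <<'E'
from h import *
plan(.446,-.1874,.023,-.128)
E
python3 -m crank '[[0.03,0,0,0,0],[0.03,0,0,0,0],[0.03,0,0,0,0],[0.03,0,0,0,0],[0.03,0,0,0,0]]' 40
python3 -m crank '[[0.03,-0.01,0,0,0],[0.03,-0.03,0,0,0],[0.03,-0.03,0,0,0],[0.03,-0.03,0,0,0],[0.03,0,0,0,0]]' 40
python3 - <<'E'
from h import *
plan(.6471,-.0147,.12,-.128)
snap('scene','s7.png')
E
```

```text
t: 17.25
tcp_pos: [0.4468, -0.1873, 0.0225]
tool_rot: [0.531, 0.466, -0.53, 0.469]
force: [0.3, -0.3, -0.5]
finger_gap: 0.821
t: 17.45
tcp_pos: [0.4456, -0.1866, 0.0233]
tool_rot: [0.531, 0.467, -0.531, 0.467]
force: [-0.1, -0.2, -0.3]
finger_gap: 0.82
t 17.45 tcp [ 0.4456 -0.1866  0.0233] gap 0.070 jaw -0.127 q6 -0.50 tilt 0.0003 F [-0.1 -0.2 -0.3]
 shift now [0.0003 0.0005 0.0007]
 yaw 0.0007 (0.00 rows) then shift [0.0003 0.0005 0.0007] jaw then -0.128
t: 17.95
tcp_pos: [0.4457, -0.1871, 0.025]
tool_rot: [0.531, 0.466, -0.531, 0.468]
force: [-0.1, 0.2, 6.6]
finger_gap: 0.458
t: 18.45
tcp_pos: [0.4466, -0.1878, 0.1274]
tool_rot: [0.532, 0.464, -0.53, 0.47]
force: [0.1, 0.0, -1.2]
finger_gap: 0.459
t 18.45 tcp [ 0.4466 -0.1878  0.1274] gap 0.039 jaw -0.128 q6 -0.50 tilt 0.0089 F [ 0.1  0.  -1.2]
 shift now [ 0.008   0.1767 -0.1972]
 yaw 0.0003 (0.00 rows) then shift [ 0.008   0.1767 -0.1973] jaw then -0.128
```

View pics/s7.png

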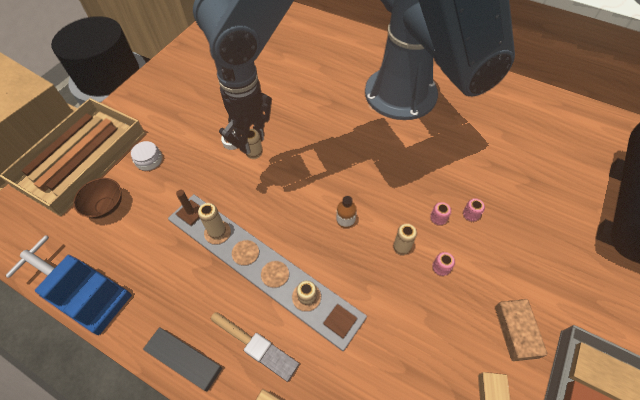

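Holder d is lifted, at scene (254,140). I'll carry it to the third pad, along a path 11 cm clear of c.

```bash
python3 -m crank '[[0.03,0,0.0196,-0.022,0],[0.03,0,0.0196,-0.022,0],[0.03,0,0.0196,-0.022,0],[0.03,0,0.0196,-0.022,0],[0.03,0,0.0196,-0.022,0]]' 40
python3 -m crank '[[0.03,0,0.0196,-0.022,0],[0.03,0,0.0196,-0.022,0],[0.03,0,0.0196,-0.022,0],[0.03,0,0.014,-0.016,0],[0.03,0,0,0,0]]' 40
python3 -m crank '[[0.03,0,0,0,0]]' 40
python3 - <<'E'
from h import *
plan(.6471,-.0147,.045,-.128)
E
```

```text
t: 19.0
tcp_pos: [0.5555, -0.0886, 0.1221]
tool_rot: [-0.53, -0.468, 0.531, -0.466]
force: [0.7, -0.7, -0.8]
finger_gap: 0.455
t: 19.5
tcp_pos: [0.6396, -0.0157, 0.1219]
tool_rot: [0.53, 0.468, -0.53, 0.468]
force: [0.4, -0.0, -0.4]
finger_gap: 0.455
t: 19.6
tcp_pos: [0.6371, -0.0174, 0.1218]
tool_rot: [-0.53, -0.468, 0.532, -0.466]
force: [0.1, 0.4, -0.3]
finger_gap: 0.451
t 19.60 tcp [ 0.6371 -0.0174  0.1218] gap 0.038 jaw -0.127 q6 -0.07 tilt 0.0035 F [ 0.1  0.4 -0.3]
 shift now [ 0.0768  0.0098 -0.0039]
 yaw 0.0010 (0.01 rows) then shift [ 0.0768  0.0098 -0.0039] jaw then -0.128
```

```bash
python3 -m crank '[[0.03,0,0.009,-0.004,0],[0.03,0.03,0,0,0],[0.03,0.03,0,0,0],[0.03,0.01,0,0,0],[0.03,0,0,0,0]]' 40
python3 -m crank '[[0.03,0,0,0,0],[0.03,0,0,0,0]]'
python3 - <<'E'
from h import *
plan(.6471,-.0147,.041,-.128)
E
```

```text
t: 20.1
tcp_pos: [0.6464, -0.0153, 0.0515]
tool_rot: [-0.53, -0.468, 0.532, -0.465]
force: [0.2, 0.0, -0.8]
finger_gap: 0.453
t: 20.3
tcp_pos: [0.6492, -0.0154, 0.0549]
tool_rot: [0.532, 0.466, -0.53, 0.468]
force: [0.7, -0.3, -0.8]
finger_gap: 0.455
t 20.30 tcp [ 0.6492 -0.0154  0.0549] gap 0.039 jaw -0.128 q6 -0.07 tilt 0.0031 F [ 0.7 -0.3 -0.8]
 shift now [ 0.0139 -0.0022 -0.0004]
 yaw -0.0002 (0.00 rows) then shift [ 0.0139 -0.0022 -0.0004] jaw then -0.128
```

```bash
python3 -m crank '[[0.03,0.005,-0.002,-0.0005,0],[0.03,0.005,0,0,0],[0.03,0,0,0,0],[0.03,0,0,0,0],[0.03,0,0,0,0]]' 40
python3 -m crank '[[0.03,0.002,0,0,0],[0.03,0,0,0,0],[0.03,0,0,0,0]]'
```

```text
t: 20.8
tcp_pos: [0.6461, -0.0142, 0.0434]
tool_rot: [0.531, 0.467, -0.531, 0.467]
force: [-1.0, -0.7, -0.5]
finger_gap: 0.451
t: 21.1
tcp_pos: [0.646, -0.0142, 0.0412]
tool_rot: [-0.531, -0.467, 0.531, -0.467]
force: [-0.3, 0.1, -1.4]
finger_gap: 0.457
```

```bash
python3 -m crank '[[0.03,0.002,0,0,0],[0.03,0,0,0,0],[0.03,0,0,0,0]]'
```

```text
t: 21.4
tcp_pos: [0.6461, -0.0142, 0.041]
tool_rot: [0.531, 0.467, -0.531, 0.467]
force: [-2.8, 0.9, 7.6]
finger_gap: 0.457
```

Contact at the expected height. I'll release, rise and go to holder a.

```bash
python3 -m crank '[[0.065,0,0,0,0],[0.065,0,0,0,0],[0.065,0,0,0,0],[0.065,-0.01,0,0,0],[0.065,-0.03,0,0,0]]'
python3 -m crank '[[0.07,-0.04,0,0,0],[0.07,-0.04,0,0,0],[0.07,-0.01,0,0,0],[0.07,0,0,0,0],[0.07,0,0,0,0]]'
python3 - <<'E'
from h import *
plan(.452,.1942,.16,-.128)
E
```

```text
t: 21.9
tcp_pos: [0.6435, -0.0138, 0.077]
tool_rot: [-0.529, -0.469, 0.533, -0.465]
force: [0.2, -1.0, 0.8]
finger_gap: 0.761
t: 22.4
tcp_pos: [0.6451, -0.014, 0.1686]
tool_rot: [-0.531, -0.467, 0.531, -0.466]
force: [-0.6, 0.2, -1.4]
finger_gap: 0.821
t 22.40 tcp [ 0.6451 -0.014   0.1686] gap 0.070 jaw -0.128 q6 -0.07 tilt 0.0018 F [-0.6  0.2 -1.4]
 shift now [ 0.009  -0.2181 -0.1819]
 yaw -0.0000 (0.00 rows) then shift [ 0.009  -0.2181 -0.1819] jaw then -0.128
```

```bash
python3 -m crank '[[0.07,0,-0.024,-0.02,0],[0.07,0,-0.024,-0.02,0],[0.07,0,-0.024,-0.02,0],[0.07,0,-0.024,-0.02,0],[0.07,0,-0.024,-0.02,0]]'
python3 -m crank '[[0.07,0,-0.024,-0.02,0],[0.07,0,-0.024,-0.02,0],[0.07,0,-0.024,-0.02,0],[0.07,0,-0.024,-0.02,0],[0.07,0,0,0,0]]'
python3 -m crank '[[0.07,0,0,0,0],[0.07,0,0,0,0]]'
python3 - <<'E'
from h import *
plan(.452,.1942,.034,-.128)
E
```

```text
t: 22.9
tcp_pos: [0.5372, 0.1011, 0.1671]
tool_rot: [-0.53, -0.468, 0.532, -0.466]
force: [0.4, -0.0, 0.4]
finger_gap: 0.821
t: 23.4
tcp_pos: [0.4494, 0.1935, 0.1672]
tool_rot: [-0.528, -0.47, 0.533, -0.466]
force: [-0.3, -0.0, 0.7]
finger_gap: 0.819
t: 23.6
tcp_pos: [0.4553, 0.1914, 0.1685]
tool_rot: [-0.531, -0.467, 0.531, -0.467]
force: [0.3, -0.1, -0.3]
finger_gap: 0.816
t 23.60 tcp [0.4553 0.1914 0.1685] gap 0.070 jaw -0.128 q6 0.30 tilt 0.0009 F [ 0.3 -0.1 -0.3]
 shift now [ 0.1345 -0.0035 -0.0024]
 yaw -0.0004 (0.00 rows) then shift [ 0.1345 -0.0035 -0.0024] jaw then -0.128
```

```bash
python3 -m crank '[[0.07,0.01,-0.0035,-0.0024,0],[0.07,0.03,0,0,0],[0.07,0.03,0,0,0],[0.07,0.03,0,0,0],[0.07,0.03,0,0,0]]'
python3 -m crank '[[0.07,0.004,0,0,0],[0.07,0,0,0,0]]'
python3 - <<'E'
from h import *
plan(.452,.1942,.034,-.128)
s=snap('scene','s8.png'); cv2.imwrite('pics/s8c.png',cv2.resize(s['image'][160:310,250:450],None,fx=4,fy=4,interpolation=cv2.INTER_CUBIC))
E
```

```text
t: 24.1
tcp_pos: [0.4519, 0.1941, 0.0375]
tool_rot: [0.531, 0.467, -0.531, 0.467]
force: [0.3, 0.2, -0.0]
finger_gap: 0.822
t: 24.3
tcp_pos: [0.4511, 0.1942, 0.0343]
tool_rot: [-0.53, -0.467, 0.532, -0.466]
force: [-1.2, 0.8, -0.3]
finger_gap: 0.821
t 24.30 tcp [0.4511 0.1942 0.0343] gap 0.070 jaw -0.129 q6 0.31 tilt 0.0028 F [-1.2  0.8 -0.3]
 shift now [ 0.0003  0.0009 -0.0001]
 yaw -0.0010 (0.01 rows) then shift [ 0.0003  0.0009 -0.0001] jaw then -0.128
```

View pics/s8c.png

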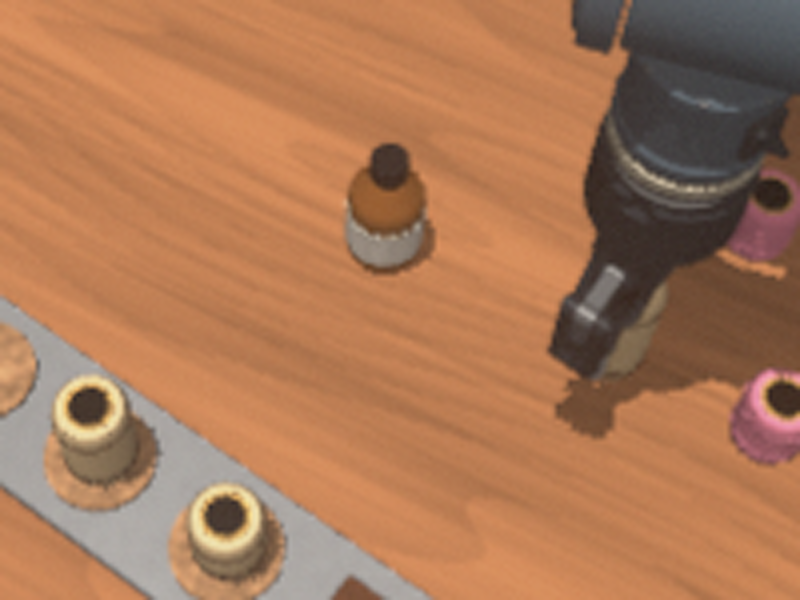

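The fingers are round holder a, and d and b stand on their pads. I'll grip and lift high enough to clear them.

```bash
python3 -m crank '[[0.03,0,0,0,0],[0.03,0,0,0,0],[0.03,0,0,0,0],[0.03,0,0,0,0],[0.03,0,0,0,0]]' 40
python3 -m crank '[[0.03,-0.01,0,0,0],[0.03,-0.03,0,0,0],[0.03,-0.03,0,0,0],[0.03,-0.03,0,0,0],[0.03,-0.03,0,0,0]]' 40
python3 -m crank '[[0.03,0,0,0,0],[0.03,0,0,0,0]]' 40
python3 - <<'E'
from h import *
plan(.6362,-.0991,.165,-.128)
E
```

```text
t: 24.85
tcp_pos: [0.4526, 0.1949, 0.0368]
tool_rot: [0.532, 0.466, -0.53, 0.468]
force: [-0.6, -0.0, 7.2]
finger_gap: 0.455
t: 25.35
tcp_pos: [0.4511, 0.1947, 0.1671]
tool_rot: [0.531, 0.467, -0.531, 0.467]
force: [0.5, 0.2, -1.4]
finger_gap: 0.461
t: 25.55
tcp_pos: [0.4515, 0.1948, 0.1662]
tool_rot: [0.531, 0.467, -0.53, 0.467]
force: [-0.2, -0.6, -1.5]
finger_gap: 0.46
t 25.55 tcp [0.4515 0.1948 0.1662] gap 0.039 jaw -0.128 q6 0.31 tilt 0.0019 F [-0.2 -0.6 -1.5]
 shift now [0.0015 0.2206 0.268 ]
 yaw 0.0002 (0.00 rows) then shift [0.0015 0.2207 0.268 ] jaw then -0.128
```

```bash
python3 -m crank '[[0.03,0,0.02,0.0243,0],[0.03,0,0.02,0.0243,0],[0.03,0,0.02,0.0243,0],[0.03,0,0.02,0.0243,0],[0.03,0,0.02,0.0243,0]]' 40
python3 -m crank '[[0.03,0,0.02,0.0243,0],[0.03,0,0.02,0.0243,0],[0.03,0,0.02,0.0243,0],[0.03,0,0.02,0.0243,0],[0.03,0,0.02,0.0243,0]]' 40
python3 -m crank '[[0.03,0,0.015,0.02,0],[0.03,0,0,0,0],[0.03,0,0,0,0],[0.03,0,0,0,0]]' 40
python3 - <<'E'
from h import *
plan(.6362,-.0991,.066,-.128)
E
```

```text
t: 26.05
tcp_pos: [0.5344, 0.0605, 0.1635]
tool_rot: [-0.53, -0.468, 0.532, -0.466]
force: [0.6, -0.1, -0.4]
finger_gap: 0.46
t: 26.55
tcp_pos: [0.618, -0.0726, 0.163]
tool_rot: [-0.53, -0.468, 0.532, -0.466]
force: [0.7, 0.7, -0.5]
finger_gap: 0.457
t: 26.95
tcp_pos: [0.6297, -0.0924, 0.1639]
tool_rot: [-0.53, -0.468, 0.531, -0.466]
force: [-0.2, 0.4, -1.1]
finger_gap: 0.458
t 26.95 tcp [ 0.6297 -0.0924  0.1639] gap 0.039 jaw -0.128 q6 -0.19 tilt 0.0039 F [-0.2  0.4 -1.1]
 shift now [0.0979 0.0077 0.0059]
 yaw 0.0005 (0.00 rows) then shift [0.0979 0.0077 0.0059] jaw then -0.128
```

```bash
python3 -m crank '[[0.03,0,0.0077,0.0059,0],[0.03,0.03,0,0,0],[0.03,0.03,0,0,0],[0.03,0.03,0,0,0],[0.03,0,0,0,0]]' 40
python3 -m crank '[[0.03,0,0,0,0],[0.03,0,0,0,0]]'
python3 - <<'E'
from h import *
plan(.6362,-.0991,.053,-.128)
E
```

```text
t: 27.45
tcp_pos: [0.6349, -0.0989, 0.0712]
tool_rot: [-0.529, -0.47, 0.532, -0.464]
force: [0.4, -0.6, -0.8]
finger_gap: 0.459
t: 27.65
tcp_pos: [0.6396, -0.1007, 0.0771]
tool_rot: [0.531, 0.466, -0.53, 0.468]
force: [0.3, -0.1, -0.7]
finger_gap: 0.459
t 27.65 tcp [ 0.6396 -0.1007  0.0771] gap 0.039 jaw -0.128 q6 -0.20 tilt 0.0035 F [ 0.3 -0.1 -0.7]
 shift now [ 0.0241 -0.0037 -0.0011]
 yaw 0.0005 (0.00 rows) then shift [ 0.0241 -0.0037 -0.0011] jaw then -0.128
```

```bash
python3 -m crank '[[0.03,0.01,-0.003,-0.001,0],[0.03,0.009,0,0,0],[0.03,0,0,0,0],[0.03,0,0,0,0],[0.03,0,0,0,0]]' 40
python3 -m crank '[[0.03,0.002,0,0,0],[0.03,0,0,0,0],[0.03,0,0,0,0]]'
```

```text
t: 28.15
tcp_pos: [0.6356, -0.0991, 0.0565]
tool_rot: [0.531, 0.467, -0.531, 0.467]
force: [0.9, 0.2, -0.7]
finger_gap: 0.458
t: 28.45
tcp_pos: [0.6353, -0.0991, 0.0543]
tool_rot: [0.531, 0.467, -0.531, 0.467]
force: [-0.1, -1.0, -1.0]
finger_gap: 0.458
```

```bash
python3 -m crank '[[0.03,0.002,0,0,0],[0.03,0,0,0,0],[0.03,0,0,0,0]]'
```

```text
t: 28.75
tcp_pos: [0.6356, -0.0992, 0.0528]
tool_rot: [0.531, 0.467, -0.531, 0.467]
force: [-0.8, 0.0, 2.6]
finger_gap: 0.46
```

```bash
python3 -m crank '[[0.065,0,0,0,0],[0.065,0,0,0,0],[0.065,0,0,0,0],[0.065,-0.01,0,0,0],[0.065,-0.03,0,0,0]]'
python3 -m crank '[[0.07,-0.04,0,0,0],[0.07,-0.04,0,0,0],[0.07,-0.03,0,0,0],[0.07,0,0,0,0],[0.07,0,-0.03,0,0]]'
python3 -m crank '[[0.07,0,-0.03,0,0],[0.07,0,-0.03,0,0],[0.07,0,-0.03,0,0],[0.07,0,-0.03,0,0],[0.07,0,0,0,0]]'
python3 -m crank '[[0.07,-0.02,-0.03,0,0],[0.07,-0.02,0,0,0],[0.07,0,0,0,0],[0.07,0,0,0,0],[0.07,0,0,0,0]]'
python3 - <<'E'
from h import *
s=snap('scene','s9.png'); cv2.imwrite('pics/s9c.png',cv2.resize(s['image'][160:310,150:350],None,fx=4,fy=4,interpolation=cv2.INTER_CUBIC))
s=snap('top','t9.png'); cv2.imwrite('pics/t9c.png',cv2.resize(s['image'][115:245,230:445],None,fx=3.6,fy=3.6,interpolation=cv2.INTER_CUBIC))
plan(.6,0)
E
```

```text
t: 29.25
tcp_pos: [0.6329, -0.0983, 0.0902]
tool_rot: [-0.53, -0.469, 0.532, -0.465]
force: [-0.0, 0.3, 0.0]
finger_gap: 0.761
t: 29.75
tcp_pos: [0.6092, -0.0964, 0.2043]
tool_rot: [0.532, 0.464, -0.529, 0.47]
force: [-0.8, -0.7, -1.0]
finger_gap: 0.814
t: 30.25
tcp_pos: [0.4811, -0.078, 0.2015]
tool_rot: [-0.53, -0.469, 0.532, -0.465]
force: [-0.6, -0.2, 0.3]
finger_gap: 0.818
t: 30.75
tcp_pos: [0.4569, -0.0761, 0.2416]
tool_rot: [-0.531, -0.467, 0.531, -0.467]
force: [-0.9, 0.1, -1.0]
finger_gap: 0.818
t 30.85 tcp [ 0.4567 -0.076   0.2414] gap 0.070 jaw -0.128 q6 -0.28 tilt 0.0017 F [ 0.6  0.4 -0.3]
 shift now [-0.0002  0.1324 -0.0936]
```

View pics/s9c.png

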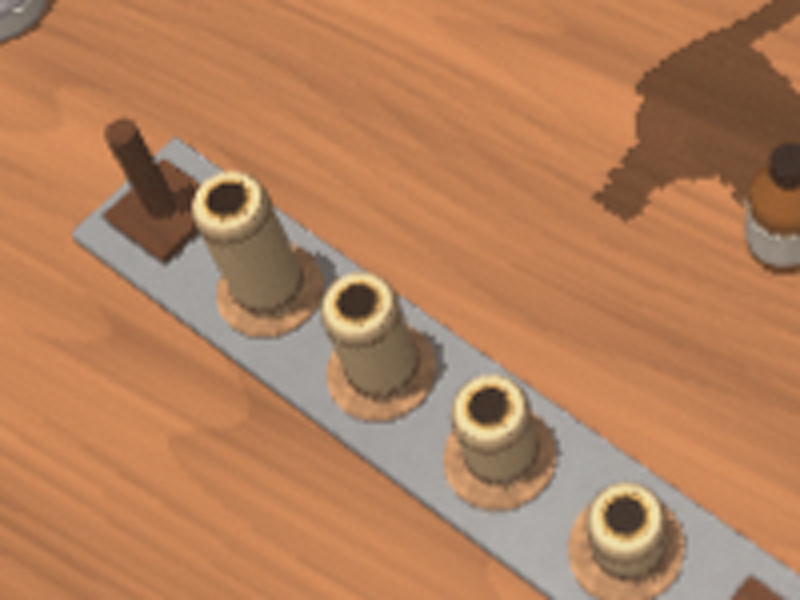

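View pics/t9c.png

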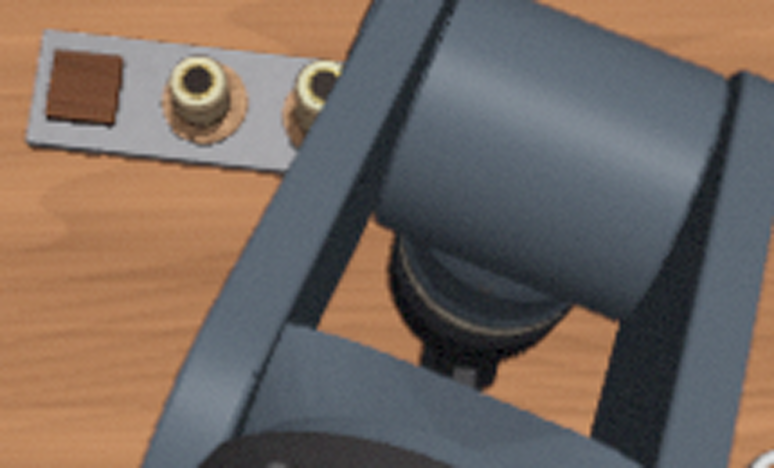

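Scene crop: all four stand upright on their pads in descending height from the post. The rims are at about (230,206), (360,308), (492,411) and (626,524). The arm hides most of them in the top view. I'll check the numbers from the scene camera.

```bash
python3 - <<'E'
from h import *
s=load('scene')
cc=lambda x,y:((x+.5)/4-.5+150,(y+.5)/4-.5+160)
d=np.array([.1278,.9918]); a=np.array([.9918,-.1278]); post=np.array([.6145,-.2677])
for n,p,h,pad in [('c',(230,206),.098,(.6253,-.1834)),('a',(360,308),.080,(.6362,-.0991)),('d',(492,411),.062,(.6471,-.0147)),('b',(626,524),.044,(.6579,.0696))]:
    u,v=cc(*p); w=atz(s,u,v,h+.016); 
    P=np.array([atd(s,u+i,v+j)[2] for i in range(-6,7) for j in range(-6,7)])
    e=w[:2]-pad
    print(n,w.round(4),'top z',np.percentile(P,[80,95]).round(3),'along %.1f across %.1f mm'%(e@d*1e3,e@a*1e3),'from post %.4f'%np.hypot(*(w[:2]-post)))
u,v=cc(790,163); print('bottle cap',atz(s,u,v,.092))
E
```

```text
c [ 0.6286 -0.1793  0.114 ] top z [0.115 0.116] along 4.4 across 2.7 mm from post 0.0895
a [ 0.6386 -0.0949  0.096 ] top z [0.097 0.098] along 4.5 across 1.9 mm from post 0.1745
d [ 0.6482 -0.0119  0.078 ] top z [0.078 0.08 ] along 2.9 across 0.8 mm from post 0.2580
b [0.6615 0.0722 0.06  ] top z [0.061 0.062] along 3.0 across 3.3 mm from post 0.3431
bottle cap [0.45509313 0.05557444 0.092     ]
```

Every offset is within 5 mm, against the 12 mm allowed. The heights match standing on the pads and the bottle hasn't moved. I'll hand it in.

```bash
python3 -c "
from station import manip
print(manip.sense()['qd'].round(4)); print(manip.sign_off())"
```

```text
[ 0.0012 -0.0011 -0.0005 -0.0001  0.0003 -0.0013]
the job is handed in; nothing more can be done
None
```

All four holders are standing upright on their own cork pads, and I handed the job in at about 31 s. From the post outwards they go 98, 80, 62 and 44 mm. I placed them one at a time (44, 98, 62, then 80 mm), each lowered until it lightly touched its pad.

- **Position:** in the last scene-camera check, every holder was within 5 mm of its pad centre along the row and within 4 mm across it. Up to 12 mm is allowed.
- **Distance from the post:** they measured about 0.090, 0.175, 0.258 and 0.343 m, all within limits.
- **Height:** all four tops were within about 2 mm of what standing on the pads gives.
- **Bottle:** it stayed standing, and its cap measured within about 2 mm of where it started.
- **Arm:** it was raised clear and still when I handed in.

**Disagreement:** the scene camera put all four holders 3–4.5 mm farther along the row than the arm's own readings and the pad positions from the top camera. All four are shifted the same way, so it looks like calibration or reading error. I could not confirm that from the top camera, because the arm hid most of the row.

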